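Present the truffle dish, turned to the place mat

ROBOT

A 6-joint arm with a two-finger parallel gripper is mounted at the origin on a cart in front of the work surface, level with it; the furniture and walls round the work are solid. World frame = base frame: x ahead of the robot, y to its left, z up, the work surface at z = 0. Lengths are in mm, angles in rad, forces in N, time in s.
With the tool pointing down it reaches from about 325 to 850 mm from the base axis. Payload 15.5 kg.
Tool frame: the origin (TCP) lies at the very end of the fingers, on their centre line; the grasp point (between the pads) lies 19 mm behind it (robot.tcp_to_grasp is the distance from the TCP to the grasp point, in mm); z points along the fingers, y is the line along which they close (so a half turn about z gives the same grasp; the last joint's range is limited). The gripper opens to 91 mm and grips with 3 to 60 N. Pads are 32 mm wide; open, the fingers measure 118 mm over their backs; the gripper's body (76 mm by 178 mm) begins 60 mm behind the grasp point.
Start: joints at [-1.369, 0.494, 1.345, -0, 1.302, -0.096], TCP at [182.79, -597.674, 174.615] pointing down, gripper open.
Joint ranges: [-2.91, 2.91], [-0.82, 2.16], [0.22, 2.67], [-1.22, 4.37], [0.12, 2.79], [-3.08, 3.08]. Speed limits (rad/s): [1.89, 1.89, 2.57, 3.01, 3.01, 3.01].

INTERFACE

Orientations are given as a unit quaternion [w, x, y, z].
In Python, from rig import robot gives the robot as it stands. The module is installed in compiled form; this text tells all that it offers.
- The arm moves only by the tool jog_arm, never from a script. Its argument "deltas" is a list that holds one entry, the list of rows, each a list of 7 numbers: the shift along the tool's x, y, z in parts of the range, where 1.0 means 0.6 m, then the turn, a rotation vector about the tool's x, y, z in parts of the range, where 1.0 means pi rad, then the closure, from 0 (fully open) to 1 (shut). In form: [[[tx, ty, tz, rx, ry, rz, hand], ...]]. A call has exactly 10 rows; each row is the pose to reach, as a shift and turn from the pose commanded when the call began, along the tool's axes at that moment; what a row does not reach only later rows make up. A row lasts 1/12 s, in which the tool goes at most 41.7 mm and 7.16 degrees, less where a joint would pass 70% of its speed; a pose out of reach is approached as far as the arm can. Shift and turn numbers lie between -1 and 1, and a call with a number outside is refused. A call with a gripper value outside its range is refused whole. The fingers move at their own pace and stop on an object; the grip force is fixed at half the most. Time passes only in rows, so rows that repeat a pose let the fingers close, or fill a call up. It gives the time, the measured TCP pose, the force, the opening and the grip force at its end, in the units of the state.
- robot.observe(): the state, without advancing time (a new reading comes with each control period).
- robot.snapshot(name): name is "scene" or "top"; returns a dict with "img" (384x512x3 uint8, blue, green, red), "camera_matrix" (3x3 intrinsics, pixels), "R" (3x3) and "t" (3): a world point X has camera coordinates R X + t. Camera axes: x right, y down, z forward; pixel columns grow to the right and rows downward; lengths in mm; the calibration is good to about 2 mm. A picture is of the moment at which its call begins. There is no depth.
- robot.job_done(): hands the job in; it is judged then, once.
Trained networks look in a picture, given as the dict that the camera call returned (one of the last four; its "shot" number tells which), for a name from the list of things; names that differ only in an ending like _2 or _b are one class to them, and where a whole thing is asked for, a point or a joint stands for the part that bears it (a point fixed in the world has none). Each returns a list of dicts, best first, with "p" (0 to 1); they miss things now and then, are a little off and sometimes report something else, mostly with a low value. They report only what shows in the picture. A call takes as long as a camera call.
- robot.recognise(picture, label): "at" ([row, column] in pixels, amid what is visible of it).
- robot.masks_of(picture, label): "mask" (384x512 bool, what is visible of it) and "at" ([row, column] in pixels, amid what is visible of it).
- robot.tip_of(picture, label): "at" ([row, column] in pixels: a listed point, or the origin of a listed thing).
The state is a dict: "t": time; "joints": joint angles; "dq": joint speeds; "joint_torque": joint torques, N m; "position": TCP position; "tool_rot": TCP orientation; "force": force on the tool from outside, world axes, zero at the start; "moment": the same for the moment, N m; "grip_width": finger opening in mm; "finger_force": force on a finger pad.
Only numpy, scipy, OpenCV 4.12 (cv2) and the standard library are available. Lean on these libraries where they do the work, as an engineer would, in place of code of your own. Each camera call takes 0.05 s, during which the arm holds its last target. There are 200 camera calls.

TASK

Pick up the blue dish by its wooden handle and carry it level and gently to the cork place mat on the other side of the sink, without touching the loose chocolate truffle in it or letting it roll away from the middle. Give the dish a quarter turn as you carry it, so that its yellow tab ends pointing the way the mat's red-striped edge faces. Finish while still holding the dish in the gripper, still and level, centred about 10 cm above the mat: do not put it down, and leave everything else where it stands.

Things in the scene. Friction and masses are not known exactly. Their poses are not given: they have to be found in the camera images.
- dish: Loose round blue ceramic dish, 171 mm across, rim 27 mm high, about 0.3 kg, on an 80 mm foot; left or right of the sink. Origin: centre of its underside; z up; x points to its yellow tab, at the start roughly to the robot's left (+y). Inside floor 7 mm above the origin, flat to radius 6 mm, then rising at 8 degrees to radius 45 mm and at 20 degrees to the rim: the ball rolls back to the middle.
- dish_handle (a point): Centre of the dark wooden bar of the rigid overhead handle, 120 mm above the dish's origin. Axes as the dish: the bar runs along y, 86 mm long, 14 mm thick in x (grip it across this, from above), 20 mm high; brass wires rise to its ends from the rim at y = +-82 mm.
- dish_tab (a point): Outer part of the yellow tab (26 mm wide, reaches 23 mm beyond the rim), 100 mm along +x of the dish from its axis, 26 mm above its underside.
- truffle: Dark brown chocolate truffle, a rigid ball of 34 mm diameter, about 30 g, loose, rolls easily. Starts near the middle of the dish. Its origin turns with it: use truffle_center. Carried at about 0.1 m/s with soft starts and stops it stays near the middle; at 0.5 m/s it rolls up the dish.
- truffle_center (a point): Centre of the truffle; 24 mm above the dish's underside when it lies in the middle. Its top is then 41 mm above the dish's underside.
- mat: Square cork place mat, 150 x 150 x 4 mm, fixed on the worktop, on the other side of the sink from the dish. Origin: centre of its underside (z = 0); x points to the edge with the red stripe, roughly the edge nearest the robot (world -x), turned by up to 0.25 rad.
- mat_stripe (a point): Middle of the red stripe (16 mm wide) on top of the mat, 63 mm along the mat's +x from its centre.
- tap: Fixed tall chrome tap behind the sink, between the two work places; its spout reaches over the sink towards the robot. Pass in front of it: at y = 0 keep the tool at x = 0.40 or less. Origin: its foot.
- jug: White jug, 115 x 170 x 170 mm, at the back left; bystander. Origin: centre of its underside.
- tumbler: Clear tumbler, upside down, 80 mm across, 90 mm high, at the back left; bystander. Origin: centre of its underside.
- brush: Purple dish brush, 271 x 38 x 62 mm, lying at the right edge; bystander. Origin: centre of its underside.
- mug_counter: White mug with a red band, 86 x 124 x 101 mm, back right; bystander. Origin: centre of its underside.

How it is judged (in metres and radians):
On the way:
1. the dish is lifted clear of the worktop with the truffle in its middle (height (world z) of dish above 0.03 m and horizontal distance between truffle_center and dish below 0.03 m), for 0.2 s.
At the end, for the whole second after the job is handed in: The gripper still holds the dish in the air, underside 5 to 17 cm above the worktop, centre within 30 mm of the mat's centre, tab within 0.2 rad of the stripe's direction, tilt under 0.12 rad, slower than 0.03 m/s, the truffle within 20 mm of the dish's axis (height (world z) of dish between 0.05 and 0.17 m and horizontal distance between dish and mat below 0.03 m and angle between the x axis of dish and the x axis of mat, either way round below 0.2 rad and horizontal distance between dish_tab and mat_stripe below 0.1 m and angle between dish's own z axis and vertical below 0.12 rad and linear speed of dish below 0.03 m/s and horizontal distance between truffle_center and dish below 0.02 m and z of truffle_center in the frame of dish below 0.035 m and contact force between the fingers and dish above 1 N); the arm keeps its last pose, push and grip.
It fails at once if the truffle rolls more than 40 mm from the middle of the dish (horizontal distance between truffle_center and dish above 0.04 m).
It fails at once if the robot touches the truffle (contact force between any of the arm, the fingers and truffle above 0.2 N).
It fails at once if the dish is tilted by more than 0.25 rad (angle between dish's own z axis and vertical above 0.25 rad).
It fails at once if a bystander (jug, tumbler, brush, mug) is moved by more than 30 mm (distance of any of jug, tumbler, brush, mug_counter from where it was at the start of the episode above 0.03 m).
It also fails if it takes over 54 s, if anything falls off the work surface, if the arm or the gripper's body presses on something with over 40 N, if the wrist force passes 120 N, or if a joint passes its speed limit or range.

## Working session

There is one attempt and no reset: what is moved stays moved. The work goes in short steps, Python scripts to look and compute and a tool call to move; the robot and the scene stay as the last step left them, time stands still between calls to the robot, and variables do not carry over. Pictures are saved under pics/ and viewed, at most 10 in all, crops included, and the job is handed in when it is done.

Besides the shell and the picture viewer there is one more tool, called as a command line: name --argument value ..., lists and objects as JSON in quotes. jog_arm: Moves the arm, as the interface text tells. Its arguments: {"type":"object","properties":{"deltas":{"type":"array"}},"required":["deltas"]}

```bash
mkdir -p pics; cat > h.py <<'E'
import numpy as np, cv2
from rig import robot
def snap(n,f=None):
    s=robot.snapshot(n)
    if f: cv2.imwrite('pics/'+f,s['img'])
    return s
def ray(s,at):
    K,R,t=s['camera_matrix'],np.array(s['R']),np.array(s['t'])
    d=R.T@np.linalg.inv(K)@np.array([at[1],at[0],1.]); return -R.T@t,d/np.linalg.norm(d)
def onz(s,at,z):
    o,d=ray(s,at); return o+d*(z-o[2])/d[2]
def tri(rs):
    A=np.zeros((3,3));b=np.zeros(3)
    for o,d in rs:
        P=np.eye(3)-np.outer(d,d);A+=P;b+=P@o
    x=np.linalg.solve(A,b); return x,[float(np.linalg.norm((np.eye(3)-np.outer(d,d))@(x-o))) for o,d in rs]
E
cat > m.py <<'E'
from h import *
np.set_printoptions(precision=1,suppress=True)
a=snap('scene','s1.png');b=snap('top','t1.png')
for l in ['dish','dish_handle','dish_tab','truffle_center','mat','mat_stripe','tap']:
    r=[robot.tip_of(x,l) for x in(a,b)]
    print(l,[[(np.round(q['at'],1).tolist(),round(q['p'],2)) for q in x[:2]] for x in r])
    if r[0] and r[1]: print('  tri',*tri([ray(a,r[0][0]['at']),ray(b,r[1][0]['at'])]))
    for s,x in zip((a,b),r):
        if x: print('  onz',onz(s,x[0]['at'],{'dish':0,'dish_handle':120,'dish_tab':26,'truffle_center':24,'mat':0,'mat_stripe':4,'tap':0}[l]))
o=robot.observe();print(o['t'],o['position'],o['tool_rot'],o['grip_width'],o['force'])
cv2.imwrite('pics/both.png',cv2.resize(np.vstack([a['img'],b['img']]),(400,600)))
E
python3 m.py; python3 -c "
import cv2,numpy as np
cv2.imwrite('pics/c.png',cv2.resize(np.hstack([cv2.imread('pics/s1.png'),cv2.imread('pics/t1.png')]),(800,300)))"
```

```text
dish [[([201.2, 154.2], 0.88)], [([184.7, 165.0], 0.76)]]
  tri [530.9 366.8 -11.7] [7.255256203965943, 7.255256203965819]
  onz [507.2 364.5   0. ]
  onz [531.6 356.7   0. ]
dish_handle [[([177.1, 151.4], 0.83), ([195.9, 129.4], 0.41)], [([188.9, 154.8], 0.78)]]
  tri [502.4 366.1 112. ] [3.4654775163367897, 3.4654775163368323]
  onz [481.2 353.6 120. ]
  onz [500.7 367.3 120. ]
dish_tab [[([192.3, 128.7], 0.93)], [([191.1, 139.7], 0.89)]]
  tri [495.1 460.5  41.1] [6.084580499608548, 6.084580499608452]
  onz [530.2 484.6  26. ]
  onz [498.3 459.4  26. ]
truffle_center [[([193.3, 157.4], 0.38)], [([192.7, 160.9], 0.41)]]
  tri [494.4 351.7  44.2] [10.010268233771338, 10.010268233771287]
  onz [537.1 358.6  24. ]
  onz [493.4 366.9  24. ]
mat [[([216.3, 309.1], 0.79)], [([206.3, 304.5], 0.58)]]
  tri [ 449.  -276.7   -8.2] [8.679489109180597, 8.679489109180569]
  onz [ 435.3 -284.6    0. ]
  onz [ 448.3 -266.8    0. ]
mat_stripe [[([222.3, 310.2], 0.91)], [([221.4, 306.0], 0.78), ([210.0, 303.9], 0.62)]]
  tri [ 381.8 -280.5    1.1] [6.6963518788054195, 6.69635187880541]
  onz [ 378.3 -286.9    4. ]
  onz [ 381.6 -273.3    4. ]
tap [[([217.1, 306.5], 0.66)], []]
  onz [ 427.4 -274.5    0. ]
0.8 [ 182.8 -597.7  174.6] [ 0.   1.   0.1 -0. ] 91.22637482387834 [ 0.9 -0.1 -0.5]
```

View pics/c.png

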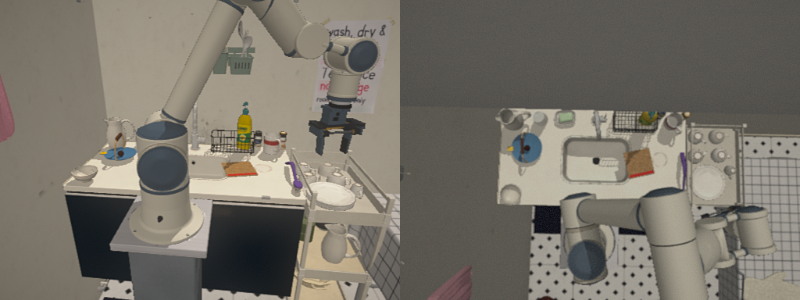

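The scene view (left) is oblique. In the top view (right), the dish is near (col 526, row 150) in the composite with its tab to the left, and the mat is near (638, 163) with its stripe towards the robot. I'll zoom in and measure at subpixel level.

```bash
cat > m2.py <<'E'
from h import *
np.set_printoptions(precision=1,suppress=True)
b=snap('top');a=snap('scene')
def cen(s,l):
    r=robot.masks_of(s,l)
    if not r: return None,None
    m=r[0]['mask'].astype(np.uint8); return m,r[0]['p']
for s,n in((b,'top'),(a,'scene')):
    for l in ['dish','dish_handle','dish_tab','truffle','mat','mat_stripe','jug','tumbler','tap']:
        m,p=cen(s,l)
        if m is None: print(n,l,None);continue
        ys,xs=np.nonzero(m); print(n,l,round(p,2),m.sum(),'cen',ys.mean(),xs.mean(),'box',ys.min(),ys.max(),xs.min(),xs.max())
        if l in('mat',):
            q=cv2.boxPoints(cv2.minAreaRect(np.argwhere(m)[:,::-1].astype(np.float32)))
            print(np.array([onz(s,[c[1],c[0]],4) for c in q]))
        print('  w', onz(s,[ys.mean(),xs.mean()],{'dish':27,'dish_handle':120,'dish_tab':26,'truffle':24,'mat':4,'mat_stripe':4}.get(l,0)))
    print(n,'cam',ray(s,[0,0])[0])
# color seg of the dish/tab/stripe in the top view
hsv=cv2.cvtColor(b['img'],cv2.COLOR_BGR2HSV)
def seg(lo,hi,box,z,n):
    m=cv2.inRange(hsv,lo,hi); k=np.zeros_like(m);k[box[0]:box[1],box[2]:box[3]]=1;m=m*k
    ys,xs=np.nonzero(m);print(n,len(ys),'w',onz(b,[ys.mean(),xs.mean()],z) if len(ys) else 0);return m
seg((95,80,40),(125,255,255),(150,230,120,200),20,'blue')
seg((20,90,80),(35,255,255),(150,230,120,200),26,'yellow')
seg((0,150,80),(8,255,255),(180,240,270,340),4,'red')
c1=cv2.resize(b['img'][150:230,120:200],(400,400),interpolation=cv2.INTER_CUBIC)
c2=cv2.resize(b['img'][170:250,265:345],(400,400),interpolation=cv2.INTER_CUBIC)
cv2.imwrite('pics/z1.png',np.hstack([c1,c2]))
E
python3 m2.py
```

```text
top dish 0.58 1224 cen 188.83660130718954 160.43300653594773 box 169 208 136 181
  w [510.1 369.   27. ]
top dish_handle 0.59 1307 cen 189.0451415455241 160.80183626625862 box 169 210 137 181
  w [500.6 342.6 120. ]
top dish_tab 0.96 1180 cen 188.73389830508475 160.714406779661 box 169 208 137 180
  w [510.7 368.   26. ]
top truffle 0.46 29 cen 189.10344827586206 161.68965517241378 box 187 192 159 164
  w [509.3 364.2  24. ]
top mat 0.69 1183 cen 208.71851225697378 305.43617920541 box 189 228 286 325
[[ 496.3 -178.3    4. ]
 [ 530.4 -331.3    4. ]
 [ 379.9 -361.8    4. ]
 [ 346.6 -210.1    4. ]]
  w [ 437.5 -270.4    4. ]
top mat_stripe 0.59 1111 cen 208.76237623762376 305.20522052205223 box 190 228 287 324
  w [ 437.3 -269.4    4. ]
top jug 0.64 820 cen 151.44268292682926 143.5731707317073 box 139 166 122 166
  w [680.1 459.9   0. ]
top tumbler 0.66 300 cen 151.22666666666666 178.52 box 142 161 169 188
  w [684.5 302.8   0. ]
top tap None
top cam [ 366.8  -40.3 1562.8]
scene dish 0.81 572 cen 194.0262237762238 152.9965034965035 box 170 205 130 174
  w [520.9 371.9  27. ]
scene dish_
[... 268 characters left out ...]
9
  w [506.4 358.9  24. ]
scene mat 0.84 694 cen 215.95821325648416 305.68299711815564 box 207 226 285 328
[[ 490.8 -188.8    4. ]
 [ 535.6 -359.1    4. ]
 [ 374.2 -352.4    4. ]
 [ 335.7 -198.4    4. ]]
  w [ 428.8 -271.2    4. ]
scene mat_stripe 0.7 722 cen 216.30193905817174 306.2285318559557 box 207 226 285 329
  w [ 426.1 -273.2    4. ]
scene jug 0.69 980 cen 168.37755102040816 150.69387755102042 box 150 189 134 173
  w [908.1 532.3   0. ]
scene tumbler 0.29 755 cen 215.94701986754967 306.0516556291391 box 206 226 284 329
  w [ 437. -273.    0.]
scene tap None
scene cam [-864.5 -215.3  654.5]
blue 878 w [511.4 359.4  20. ]
yellow 48 w [505.6 453.2  26. ]
red 104 w [ 377.5 -282.8    4. ]
```

View pics/z1.png

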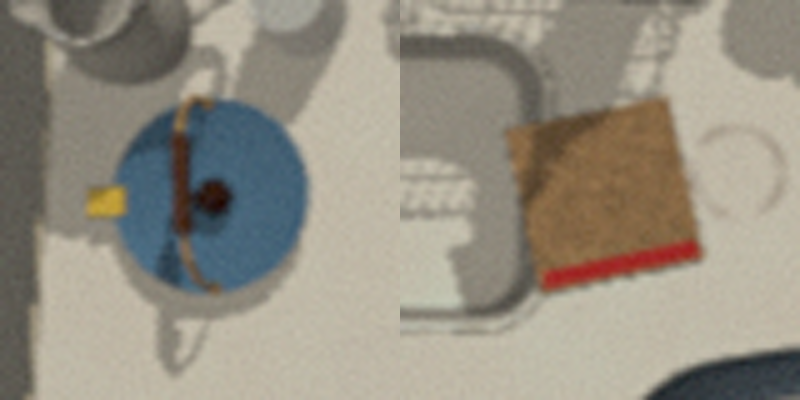

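The zoom shows the bar centred at crop (181,184), the dish disc at about (211,195), the tab at (106,201) to the left, and the truffle at (213,196) in the middle. In the right crop, the mat is a clean square with its stripe at the bottom. Next I'll fit these precisely.

```bash
cat > m3.py <<'E'
from h import *
np.set_printoptions(precision=1,suppress=True)
b=snap('top');a=snap('scene')
def W(p,z,o): return onz(b,[o[0]+(p[1]+.5)/5-.5,o[1]+(p[0]+.5)/5-.5],z)
o1=(150,120);o2=(170,265)
print('bar ends',W((180,137),120,o1),W((182,232),120,o1))
print('wire feet',W((211,98),27,o1),W((213,292),27,o1))
print('tab',W((106,201),26,o1),'truffle',W((213,196),24,o1))
print('rim l/r/t/b',[W(p,27,o1)[:2] for p in((115,195),(308,195),(211,97),(211,293))])
q=[W(p,4,o2)for p in((507,127),(666,97),(703,255),(545,290))]
q=[W((p[0]-400,p[1]),4,o2)for p in((507,129),(666,98),(703,254),(544,291))]
print('mat',*q,np.mean(q,0)); d=(q[2]+q[3]-q[0]-q[1]); print('mat x yaw',np.arctan2(d[1],d[0]),np.linalg.norm(d)/2)
# handle height from the two views: project candidates into scene and mark
im=a['img']
for z in(100,120,140): 
    pass
cr=cv2.resize(im[150:225,110:210],(800,600),interpolation=cv2.INTER_CUBIC)
R,t,K=np.array(a['R']),np.array(a['t']),np.array(a['camera_matrix'])
P=lambda X:(lambda c:(c[:2]/c[2]))(K@(R@X+t))
for z,c in((100,(0,0,255)),(120,(0,255,0)),(140,(255,0,255))):
    for e in((180,137),(182,232)):
        u=P(W(e,z,o1)); cv2.circle(cr,(int((u[0]-110+.5)*8),int((u[1]-150+.5)*8)),4,c,-1)
cv2.imwrite('pics/z2.png',cr)
ob=robot.observe(); from scipy.spatial.transform import Rotation as Ro
w,x,y,z=ob['tool_rot']; print(Ro.from_quat([x,y,z,w]).as_matrix().round(3),ob['position'],ob['t'])
E
python3 m3.py
```

```text
bar ends [550.1 366.4 120. ] [471.5 361.  120. ]
wire feet [597.1 367.   27. ] [426.4 357.4  27. ]
tab [504.1 454.9  26. ] truffle [510.7 362.   24. ]
rim l/r/t/b [array([509.5, 447. ]), array([513.1, 278.2]), array([598. , 367.1]), array([425.5, 359.1])]
mat [ 494.8 -183.6    4. ] [ 525.5 -324.9    4. ] [ 387.7 -358.1    4. ] [ 352.3 -217.9    4. ] [ 440.1 -271.1    4. ]
mat x yaw -2.9050905212366107 144.1616218652078
[[ 1.   0.3 -0. ]
 [ 0.3 -1.   0. ]
 [-0.  -0.  -1. ]] [ 182.8 -597.7  174.6] 1.9
```

View pics/z2.png

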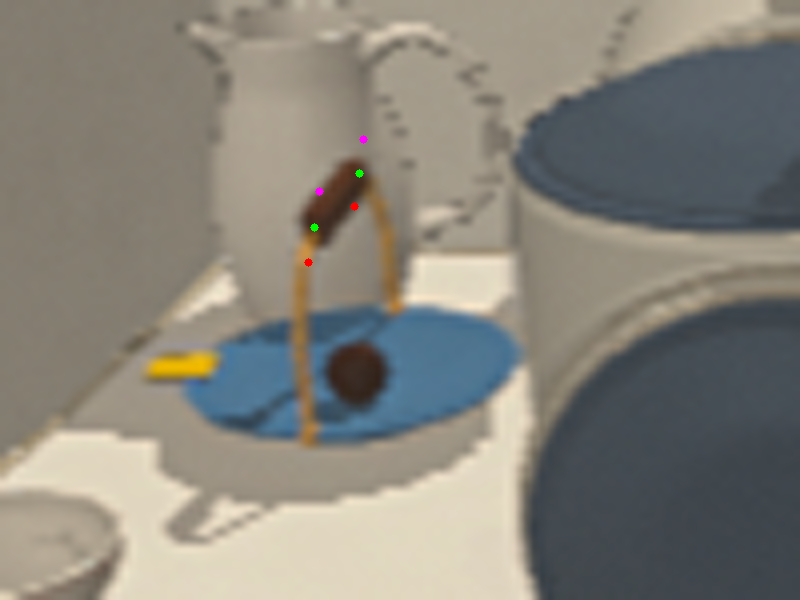

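In the scene crop, the bar (pixel ~(335,200)) matches the green z = 120 mm projection, so the handle height is confirmed. The dish centre is about (511, 363) with yaw ≈ 1.636, and the mat is at about (440, -271) with yaw ≈ -2.916. Next I'll plan the approach.

```bash
cat > plan.py <<'E'
import sys,json,numpy as np
from scipy.interpolate import PchipInterpolator
def plan(wp,n,rd=3):
    """wp: world x,y,z (mm), yaw of tool x (tool down); n calls; smooth timing. prints rows in tool axes."""
    wp=np.array(wp,float); s=np.r_[0,np.cumsum(np.maximum(np.linalg.norm(np.diff(wp[:,:3],axis=0),axis=1),1e-3))];s/=s[-1]
    f=PchipInterpolator(s,wp); u=np.arange(0,10*n+1)/(10*n)
    T=.35*min(1,3/n) if n>3 else .35  # ramp share
    v=lambda t:np.clip(np.minimum(t,1-t)/T,0,1); g=np.linspace(0,1,4001); a=v(g); a=3*a**2-2*a**3
    c=np.cumsum(a);c/=c[-1]; p=f(np.interp(u,g,c)); p[0]=wp[0]; cur=wp[0].copy()
    print('max step',np.abs(np.linalg.norm(np.diff(p[:,:3],axis=0),axis=1)).max(),np.abs(np.diff(p[:,3])).max())
    for k in range(n):
        rows=[]
        for q in p[10*k+1:10*k+11]:
            d=(q-cur)/1000; c_,s_=np.cos(cur[3]),np.sin(cur[3])
            rows.append([round(c_*d[0]+s_*d[1],rd),round(s_*d[0]-c_*d[1],rd),round(-d[2],rd),0,0,round(-(q[3]-cur[3]),3)])
        r=rows[-1]; c_,s_=np.cos(cur[3]),np.sin(cur[3])
        cur=cur+np.array([1000*(c_*r[0]+s_*r[1]),1000*(s_*r[0]-c_*r[1]),-1000*r[2],-r[5]])
        print(json.dumps(rows)); print('  cmd end',cur.round(1)[:3],round(cur[3],4))
E
python3 - <<'E'
from plan import *
from rig import robot
o=robot.observe();w,x,y,z=o['tool_rot'];yaw=2*np.arctan2(y,x);print(yaw,o['tool_rot'])
plan([[182.8,-597.7,174.6,yaw],[300,-400,240,.25],[370,-200,250,.2],[390,0,250,.15],[430,200,240,.1],[511,363,200,.065]],4)
E
```

```text
0.2967982113725132 [-9.39530847e-06  9.89009045e-01  1.47855024e-01 -4.58291117e-06]
max step 35.94275915030887 0.009032653978856331
[[0.0, -0.0, -0.0, 0, 0, 0.0], [0.002, -0.001, -0.001, 0, 0, 0.0], [0.006, -0.004, -0.003, 0, 0, 0.001], [0.013, -0.01, -0.007, 0, 0, 0.003], [0.024, -0.018, -0.012, 0, 0, 0.005], [0.038, -0.029, -0.019, 0, 0, 0.009], [0.056, -0.043, -0.027, 0, 0, 0.013], [0.076, -0.061, -0.037, 0, 0, 0.019], [0.099, -0.082, -0.046, 0, 0, 0.025], [0.123, -0.105, -0.055, 0, 0, 0.032]]
  cmd end [ 269.7 -461.3  229.6] 0.2648
[[0.023, -0.025, -0.006, 0, 0, 0.007], [0.045, -0.051, -0.01, 0, 0, 0.015], [0.067, -0.078, -0.013, 0, 0, 0.023], [0.089, -0.106, -0.015, 0, 0, 0.031], [0.111, -0.135, -0.017, 0, 0, 0.039], [0.131, -0.164, -0.019, 0, 0, 0.048], [0.149, -0.195, -0.02, 0, 0, 0.056], [0.165, -0.226, -0.02, 0, 0, 0.065], [0.179, -0.258, -0.02, 0, 0, 0.073], [0.191, -0.291, -0.02, 0, 0, 0.082]]
  cmd end [ 377.9 -130.5  249.6] 0.1828
[[0.009, -0.034, -0.0, 0, 0, 0.009], [0.019, -0.069, -0.0, 0, 0, 0.018], [0.028, -0.103, -0.0, 0, 0, 0.027], [0.039, -0.136, -0.0, 0, 0, 0.035], [0.05, -0.17, 0.0, 0, 0, 0.044], [0.063, -0.204, 0.002, 0, 0, 0.053], [0.076, -0.237, 0.003, 0, 0, 0.062], [0.09, -0.269, 0.006, 0, 0, 0.071], [0.104, -0.301, 0.008, 0, 0, 0.079], [0.12, -0.331, 0.011, 0, 0, 0.087]]
  cmd end [435.7 216.8 238.6] 0.0958
[[0.015, -0.03, 0.005, 0, 0, 0.007], [0.03, -0.057, 0.012, 0, 0, 0.013], [0.045, -0.08, 0.018, 0, 0, 0.018], [0.059, -0.1, 0.025, 0, 0, 0.022], [0.07, -0.115, 0.03, 0, 0, 0.026], [0.079, -0.126, 0.034, 0, 0, 0.028], [0.084, -0.133, 0.036, 0, 0, 0.03], [0.087, -0.137, 0.038, 0, 0, 0.03], [0.089, -0.138, 0.039, 0, 0, 0.031], [0.089, -0.138, 0.039, 0, 0, 0.031]]
  cmd end [511.1 362.7 199.6] 0.0648
```

The manual's scale: shifts go in shares of 0.6 m and turns go in shares of pi rad. Converting my numbers, 0.123 m / 0.6 = 0.205, 0.038 m / 0.6 = 0.0633, 0.025 rad / 3.1416 = 0.008.

jog_arm --deltas '[[[0.0017,0,0,0,0,0,0],[0.0033,-0.0017,-0.0017,0,0,0,0],[0.01,-0.0067,-0.005,0,0,0.0003,0],[0.0217,-0.0167,-0.0117,0,0,0.001,0],[0.04,-0.03,-0.02,0,0,0.0016,0],[0.0633,-0.0483,-0.0317,0,0,0.0029,0],[0.0933,-0.0717,-0.045,0,0,0.0041,0],[0.1267,-0.1017,-0.0617,0,0,0.006,0],[0.165,-0.1367,-0.0767,0,0,0.008,0],[0.205,-0.175,-0.0917,0,0,0.0102,0]]]'

```text
t: 2.73
position: [270.6, -459.4, 230.5]
tool_rot: [0.0, 0.991, 0.132, 0.0]
force: [-0.3, 0.4, 0.2]
grip_width: 91.1
finger_force: 0.0
```

Converted, -0.291 m / 0.6 = -0.485, -0.258 m / 0.6 = -0.43, 0.082 rad / 3.1416 = 0.0261.

jog_arm --deltas '[[[0.0383,-0.0417,-0.01,0,0,0.0022,0.1],[0.075,-0.085,-0.0167,0,0,0.0048,0.2],[0.1117,-0.13,-0.0217,0,0,0.0073,0.3],[0.1483,-0.1767,-0.025,0,0,0.0099,0.4],[0.185,-0.225,-0.0283,0,0,0.0124,0.4],[0.2183,-0.2733,-0.0317,0,0,0.0153,0.4],[0.2483,-0.325,-0.0333,0,0,0.0178,0.4],[0.275,-0.3767,-0.0333,0,0,0.0207,0.4],[0.2983,-0.43,-0.0333,0,0,0.0232,0.4],[0.3183,-0.485,-0.0333,0,0,0.0261,0.4]]]'

```text
t: 3.57
position: [377.7, -127.9, 250.1]
tool_rot: [0.0, 0.996, 0.091, 0.0]
force: [1.6, 0.3, -0.2]
grip_width: 54.4
finger_force: 0.0
```

Converted, -0.331 m / 0.6 = -0.5517, -0.301 m / 0.6 = -0.5017, 0.087 rad / 3.1416 = 0.0277.

jog_arm --deltas '[[[0.015,-0.0567,0,0,0,0.0029,0.4],[0.0317,-0.115,0,0,0,0.0057,0.4],[0.0467,-0.1717,0,0,0,0.0086,0.4],[0.065,-0.2267,0,0,0,0.0111,0.4],[0.0833,-0.2833,0,0,0,0.014,0.4],[0.105,-0.34,0.0033,0,0,0.0169,0.4],[0.1267,-0.395,0.005,0,0,0.0197,0.4],[0.15,-0.4483,0.01,0,0,0.0226,0.4],[0.1733,-0.5017,0.0133,0,0,0.0251,0.4],[0.2,-0.5517,0.0183,0,0,0.0277,0.4]]]'

```text
t: 4.4
position: [434.5, 219.5, 239.2]
tool_rot: [-0.0, 0.999, 0.048, 0.0]
force: [1.2, -1.5, 0.4]
grip_width: 54.9
finger_force: 0.0
```

Converted, -0.138 m / 0.6 = -0.23, -0.137 m / 0.6 = -0.2283, 0.031 rad / 3.1416 = 0.0099.

jog_arm --deltas '[[[0.025,-0.05,0.0083,0,0,0.0022,0.4],[0.05,-0.095,0.02,0,0,0.0041,0.4],[0.075,-0.1333,0.03,0,0,0.0057,0.4],[0.0983,-0.1667,0.0417,0,0,0.007,0.4],[0.1167,-0.1917,0.05,0,0,0.0083,0.4],[0.1317,-0.21,0.0567,0,0,0.0089,0.4],[0.14,-0.2217,0.06,0,0,0.0095,0.4],[0.145,-0.2283,0.0633,0,0,0.0095,0.4],[0.1483,-0.23,0.065,0,0,0.0099,0.4],[0.1483,-0.23,0.065,0,0,0.0099,0.4]]]'

```text
t: 5.23
position: [510.8, 362.6, 199.8]
tool_rot: [0.0, 0.999, 0.032, -0.0]
force: [-0.4, -0.5, 0.3]
grip_width: 54.8
finger_force: 0.0
```

```bash
python3 - <<'E'
from h import *
a=snap('scene');b=snap('top');o=robot.observe();w,x,y,z=o['tool_rot']
print(o['t'],o['position'],2*np.arctan2(y,x),o['joints'],o['grip_width'],o['force'])
c1=cv2.resize(a['img'][130:220,100:200],(400,360),interpolation=cv2.INTER_CUBIC)
c2=cv2.resize(b['img'][140:230,110:210],(400,360),interpolation=cv2.INTER_CUBIC)
cv2.imwrite('pics/g1.png',np.hstack([c1,c2]))
E
```

```text
5.3333 [510.82336824 362.24170779 200.0409167 ] 0.06452367862449086 [ 5.21546834e-01  4.73456826e-01  1.30820976e+00 -5.71054672e-05
  1.35977750e+00  2.02783144e+00] 54.67650613243335 [-0.20453954  0.71465596  0.77092136]
```

View pics/g1.png

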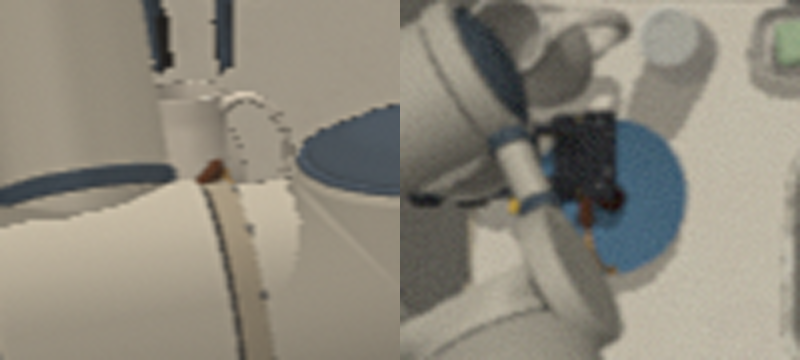

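Scene crop (left): the open fingers are at x ≈ 160 and 225, above the bar end at (212,172). Top crop (right): the gripper is over the bar, with the dish undisturbed. Descending.

Converted, 0.099 m / 0.6 = 0.165, 0.094 m / 0.6 = 0.1567.

jog_arm --deltas '[[[0,0,0.005,0,0,0,0.4],[0,0,0.02,0,0,0,0.4],[0,0,0.0433,0,0,0,0.4],[0,0,0.07,0,0,0,0.4],[0,0,0.0967,0,0,0,0.4],[0,0,0.1233,0,0,0,0.4],[0,0,0.1433,0,0,0,0.4],[0,0,0.1567,0,0,0,0.4],[0,0,0.165,0,0,0,0.4],[0,0,0.165,0,0,0,0.4]]]'

```text
t: 6.17
position: [510.6, 362.3, 99.6]
tool_rot: [0.0, 0.999, 0.032, -0.001]
force: [-0.1, 0.1, -0.5]
grip_width: 54.8
finger_force: 0.0
```

```bash
python3 - <<'E'
from h import *
a=snap('scene');b=snap('top');o=robot.observe()
print(o['t'],o['position'],o['force'])
c1=cv2.resize(a['img'][140:220,110:190],(400,400),interpolation=cv2.INTER_CUBIC)
c2=cv2.resize(b['img'][150:230,120:200],(400,400),interpolation=cv2.INTER_CUBIC)
cv2.imwrite('pics/g2.png',np.hstack([c1,c2]))
E
```

```text
6.2667 [511.33590568 362.78461883 100.99475531] [0.54079808 0.01290125 0.67497308]
```

View pics/g2.png

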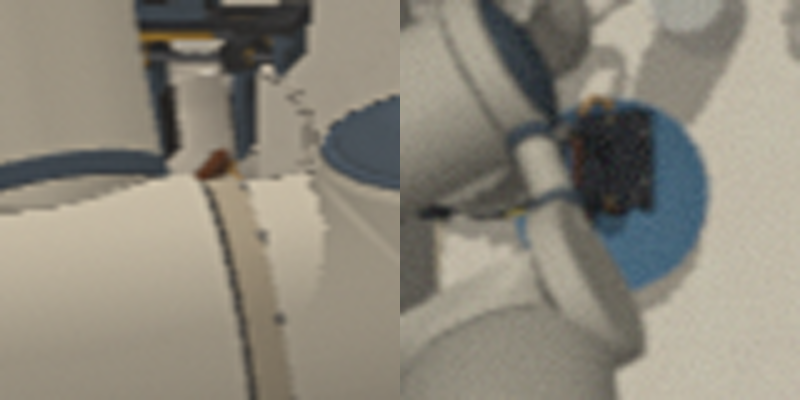

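Scene crop: the bar at (213,163) lies between the fingers, which are at x ≈ 165 and 245. Closing gently.

jog_arm --deltas '[[[0,0,0,0,0,0,0.48],[0,0,0,0,0,0,0.56],[0,0,0,0,0,0,0.62],[0,0,0,0,0,0,0.67],[0,0,0,0,0,0,0.7],[0,0,0,0,0,0,0.73],[0,0,0,0,0,0,0.75],[0,0,0,0,0,0,0.77],[0,0,0,0,0,0,0.79],[0,0,0,0,0,0,0.8]]]'

```text
t: 7.1
position: [511.1, 362.7, 100.6]
tool_rot: [0.0, 0.999, 0.032, -0.0]
force: [0.5, 0.6, 0.2]
grip_width: 18.2
finger_force: 0.0
```

jog_arm --deltas '[[[0,0,0,0,0,0,0.81],[0,0,0,0,0,0,0.82],[0,0,0,0,0,0,0.83],[0,0,0,0,0,0,0.84],[0,0,0,0,0,0,0.86],[0,0,0,0,0,0,0.88],[0,0,0,0,0,0,0.92],[0,0,0,0,0,0,1],[0,0,0,0,0,0,1],[0,0,0,0,0,0,1]]]'

```text
t: 7.93
position: [511.1, 362.7, 100.6]
tool_rot: [0.0, 0.999, 0.032, 0.0]
force: [0.1, 0.3, -0.0]
grip_width: 0.5
finger_force: 0.0
```

```bash
python3 - <<'E'
from plan import *
# lift 100 mm, then carry; commanded pose now
print('LIFT');plan([[511.1,362.7,100.6,.0648],[511.1,362.7,205.6,.0648]],3)
E
```

```text
LIFT
max step 5.384615384615387 0.0
[[0.0, 0.0, -0.0, 0, 0, -0.0], [0.0, 0.0, -0.0, 0, 0, -0.0], [0.0, 0.0, -0.001, 0, 0, -0.0], [0.0, 0.0, -0.003, 0, 0, -0.0], [0.0, 0.0, -0.005, 0, 0, -0.0], [0.0, 0.0, -0.008, 0, 0, -0.0], [0.0, 0.0, -0.011, 0, 0, -0.0], [0.0, 0.0, -0.015, 0, 0, -0.0], [0.0, 0.0, -0.02, 0, 0, -0.0], [0.0, 0.0, -0.026, 0, 0, -0.0]]
  cmd end [511.1 362.7 126.6] 0.0648
[[0.0, 0.0, -0.005, 0, 0, -0.0], [0.0, 0.0, -0.01, 0, 0, -0.0], [0.0, 0.0, -0.016, 0, 0, -0.0], [0.0, 0.0, -0.021, 0, 0, -0.0], [0.0, 0.0, -0.027, 0, 0, -0.0], [0.0, 0.0, -0.032, 0, 0, -0.0], [0.0, 0.0, -0.037, 0, 0, -0.0], [0.0, 0.0, -0.043, 0, 0, -0.0], [0.0, 0.0, -0.048, 0, 0, -0.0], [0.0, 0.0, -0.053, 0, 0, -0.0]]
  cmd end [511.1 362.7 179.6] 0.0648
[[0.0, 0.0, -0.006, 0, 0, -0.0], [0.0, 0.0, -0.011, 0, 0, -0.0], [0.0, 0.0, -0.015, 0, 0, -0.0], [0.0, 0.0, -0.018, 0, 0, -0.0], [0.0, 0.0, -0.021, 0, 0, -0.0], [0.0, 0.0, -0.023, 0, 0, -0.0], [0.0, 0.0, -0.025, 0, 0, -0.0], [0.0, 0.0, -0.026, 0, 0, -0.0], [0.0, 0.0, -0.026, 0, 0, -0.0], [0.0, 0.0, -0.026, 0, 0, -0.0]]
  cmd end [511.1 362.7 205.6] 0.0648
```

The fingers closed to 0.5 mm, so the bar wasn't between them. I'll check by projecting the known TCP and the supposed bar into both pictures.

```bash
python3 - <<'E'
from h import *
a=snap('scene');b=snap('top');o=robot.observe();p=o['position']
print(o['t'],p,o['grip_width'],o['finger_force'])
out=[]
for s,(r0,c0) in((a,(130,110)),(b,(145,115))):
    K,R,t=[np.array(s[k]) for k in('camera_matrix','R','t')]
    im=cv2.resize(s['img'][r0:r0+80,c0:c0+80],(400,400),interpolation=cv2.INTER_CUBIC)
    for X,c in((p,(0,0,255)),(p+[0,0,80],(0,255,0)),(p+[0,0,200],(255,0,255))):
        u=K@(R@X+t);u=u[:2]/u[2];cv2.circle(im,(int((u[0]-c0+.5)*5),int((u[1]-r0+.5)*5)),3,c,-1)
    for X in((550,366,120),(471,361,120),(597,367,27),(426,357,27),(511,448,27),(511,278,27)):
        u=K@(R@np.array(X)+t);u=u[:2]/u[2];cv2.circle(im,(int((u[0]-c0+.5)*5),int((u[1]-r0+.5)*5)),3,(255,255,0),1)
    out.append(im)
cv2.imwrite('pics/g3.png',np.hstack(out))
E
```

```text
8.0333 [511.08251829 362.73843355 100.60746609] 0.6403167518556292 0.0
```

View pics/g3.png

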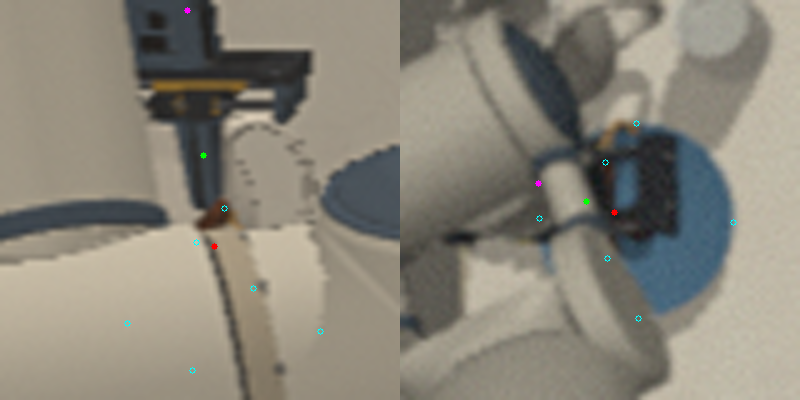

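```bash
python3 - <<'E'
from h import *
a=snap('scene','raw_s.png');b=snap('top','raw_t.png')
c1=cv2.resize(a['img'][145:185,130:170],(400,400),interpolation=cv2.INTER_CUBIC)
c2=cv2.resize(b['img'][160:200,140:180],(400,400),interpolation=cv2.INTER_CUBIC)
cv2.imwrite('pics/g4.png',cv2.convertScaleAbs(np.hstack([c1,c2]),alpha=1.5))
E
```

```text
(no output)
```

View pics/g4.png

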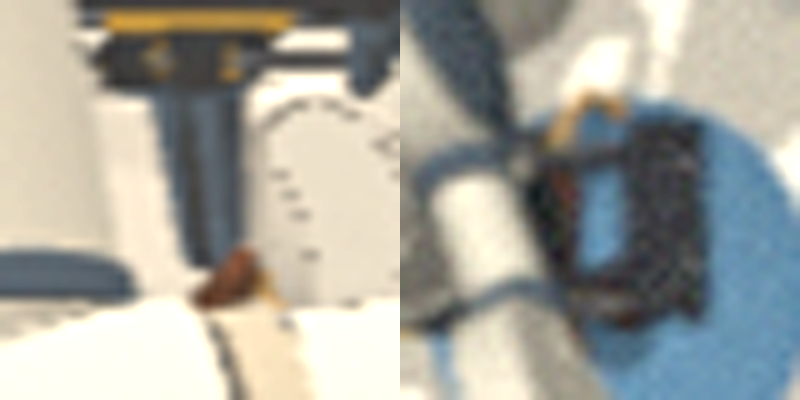

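Left: the closed fingertips end at (215,265), just above the bar at (230,280). They should reach row ~340, so the tips really stand ~33 mm higher than the reported TCP suggests, and they closed above the bar. I'll open, go down 33 mm and check the force.

Converted, 0.01 m / 0.6 = 0.0167, 0.008 m / 0.6 = 0.0133.

jog_arm --deltas '[[[0,0,0,0,0,0,0.8],[0,0,0,0,0,0,0.6],[0,0,0,0,0,0,0.4],[0,0,0,0,0,0,0.4],[0,0,0,0,0,0,0.4],[0,0,0.0033,0,0,0,0.4],[0,0,0.0083,0,0,0,0.4],[0,0,0.0133,0,0,0,0.4],[0,0,0.0167,0,0,0,0.4],[0,0,0.0167,0,0,0,0.4]]]'

```text
t: 8.97
position: [510.7, 362.5, 89.9]
tool_rot: [0.0, 0.999, 0.032, -0.0]
force: [-0.3, -0.5, -0.5]
grip_width: 54.5
finger_force: 0.0
```

```bash
python3 - <<'E'
from h import *
a=snap('scene','raw_s2.png');b=snap('top','raw_t2.png');o=robot.observe();p=o['position'];print(o['t'],p,o['grip_width'],o['force'],o['joints'])
c1=cv2.resize(a['img'][145:185,130:170],(400,400),interpolation=cv2.INTER_CUBIC)
c2=cv2.resize(b['img'][150:210,130:190],(400,400),interpolation=cv2.INTER_CUBIC)
cv2.imwrite('pics/g5.png',cv2.convertScaleAbs(np.hstack([c1,c2]),alpha=1.3))
E
```

```text
9.0667 [511.05438316 362.70870466  90.47845452] 54.603466746993995 [-0.1670113  -0.0443409   0.69407091] [5.21967588e-01 5.82523509e-01 1.43546173e+00 1.54079261e-05
 1.12384229e+00 2.02790810e+00]
```

View pics/g5.png

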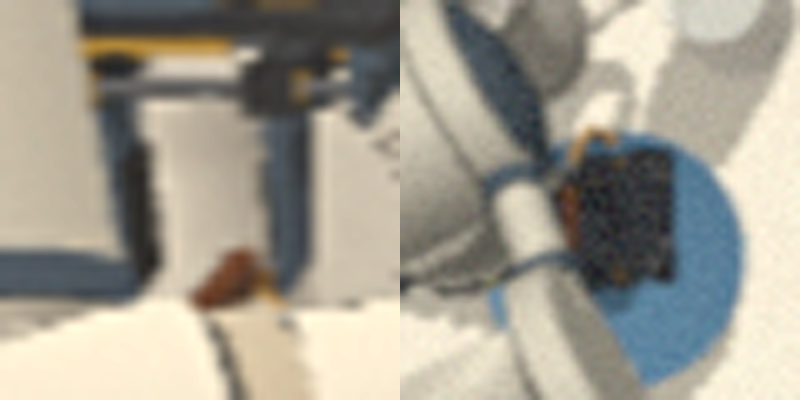

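The fingers (tips at (145,280) and (290,295)) straddle the bar at (225,280), but the tips are still ~24 mm short. I'll go down 23 mm more, then close gently.

Converted, 0.023 m / 0.6 = 0.0383, 0.022 m / 0.6 = 0.0367.

jog_arm --deltas '[[[0,0,0.0017,0,0,0,0.4],[0,0,0.0067,0,0,0,0.4],[0,0,0.0117,0,0,0,0.4],[0,0,0.0167,0,0,0,0.4],[0,0,0.0217,0,0,0,0.4],[0,0,0.0267,0,0,0,0.4],[0,0,0.0317,0,0,0,0.4],[0,0,0.0367,0,0,0,0.4],[0,0,0.0383,0,0,0,0.4],[0,0,0.0383,0,0,0,0.4]]]'

```text
t: 9.9
position: [510.9, 362.6, 67.2]
tool_rot: [0.0, 0.999, 0.032, -0.0]
force: [-0.5, 0.3, 0.5]
grip_width: 54.6
finger_force: 0.0
```

jog_arm --deltas '[[[0,0,0,0,0,0,0.48],[0,0,0,0,0,0,0.56],[0,0,0,0,0,0,0.62],[0,0,0,0,0,0,0.67],[0,0,0,0,0,0,0.7],[0,0,0,0,0,0,0.73],[0,0,0,0,0,0,0.75],[0,0,0,0,0,0,0.77],[0,0,0,0,0,0,0.79],[0,0,0,0,0,0,0.8]]]'

```text
t: 10.73
position: [511.1, 362.7, 67.6]
tool_rot: [0.0, 0.999, 0.032, -0.0]
force: [-0.5, -0.5, -0.5]
grip_width: 18.6
finger_force: 0.0
```

jog_arm --deltas '[[[0,0,0,0,0,0,0.81],[0,0,0,0,0,0,0.82],[0,0,0,0,0,0,0.83],[0,0,0,0,0,0,0.84],[0,0,0,0,0,0,0.86],[0,0,0,0,0,0,0.88],[0,0,0,0,0,0,0.92],[0,0,0,0,0,0,1],[0,0,0,0,0,0,1],[0,0,0,0,0,0,1]]]'

```text
t: 11.57
position: [511.2, 362.8, 67.7]
tool_rot: [-0.0, 0.999, 0.032, 0.0]
force: [0.6, 1.1, 1.4]
grip_width: 13.8
finger_force: 30.0
```

Gripped at 13.8 mm and 30 N. Lifting gently by 105 mm.

Converted, -0.025 m / 0.6 = -0.0417, -0.02 m / 0.6 = -0.0333.

jog_arm --deltas '[[[0,0,0,0,0,0,1],[0,0,-0.0008,0,0,0,1],[0,0,-0.0025,0,0,0,1],[0,0,-0.005,0,0,0,1],[0,0,-0.0083,0,0,0,1],[0,0,-0.0133,0,0,0,1],[0,0,-0.0183,0,0,0,1],[0,0,-0.025,0,0,0,1],[0,0,-0.0333,0,0,0,1],[0,0,-0.0417,0,0,0,1]]]'

```text
t: 12.4
position: [511.1, 362.7, 93.2]
tool_rot: [-0.0, 0.999, 0.032, 0.0]
force: [0.3, -0.3, -5.1]
grip_width: 13.7
finger_force: 30.0
```

Converted, -0.054 m / 0.6 = -0.09, -0.032 m / 0.6 = -0.0533.

jog_arm --deltas '[[[0,0,-0.0083,0,0,0,1],[0,0,-0.0167,0,0,0,1],[0,0,-0.0267,0,0,0,1],[0,0,-0.035,0,0,0,1],[0,0,-0.045,0,0,0,1],[0,0,-0.0533,0,0,0,1],[0,0,-0.0633,0,0,0,1],[0,0,-0.0717,0,0,0,1],[0,0,-0.0817,0,0,0,1],[0,0,-0.09,0,0,0,1]]]'

```text
t: 13.23
position: [511.2, 362.7, 147.3]
tool_rot: [-0.0, 0.999, 0.032, 0.0]
force: [0.2, 1.6, -4.6]
grip_width: 14.0
finger_force: 30.0
```

jog_arm --deltas '[[[0,0,-0.0083,0,0,0,1],[0,0,-0.0167,0,0,0,1],[0,0,-0.0233,0,0,0,1],[0,0,-0.03,0,0,0,1],[0,0,-0.035,0,0,0,1],[0,0,-0.0383,0,0,0,1],[0,0,-0.0417,0,0,0,1],[0,0,-0.0433,0,0,0,1],[0,0,-0.0433,0,0,0,1],[0,0,-0.0433,0,0,0,1]]]'

```text
t: 14.07
position: [511.0, 362.7, 172.5]
tool_rot: [0.0, 0.999, 0.032, -0.0]
force: [0.8, 1.0, -3.9]
grip_width: 13.9
finger_force: 30.0
```

```bash
python3 - <<'E'
from h import *
from plan import *
a=snap('scene','L_s.png');b=snap('top','L_t.png');o=robot.observe();w,x,y,z=o['tool_rot']
print(o['t'],o['position'],2*np.arctan2(y,x),o['grip_width'],o['finger_force'],o['force'],o['joints'])
c1=cv2.resize(a['img'][125:205,100:180],(400,400),interpolation=cv2.INTER_CUBIC)
c2=cv2.resize(b['img'][145:225,110:190],(400,400),interpolation=cv2.INTER_CUBIC)
cv2.imwrite('pics/g6.png',cv2.convertScaleAbs(np.hstack([c1,c2]),alpha=1.3))
plan([[511.1,362.7,172.6,.0648],[395,80,172.6,.85],[388,0,172.6,1.06],[390,-80,172.6,1.27],[440,-271,172.6,1.796]],9)
E
```

```text
14.1667 [511.01309971 362.68237741 172.43848617] 0.06477823963630328 13.70526846608039 29.99456226825714 [ 0.25075065  0.43609755 -5.48665346] [5.21957888e-01 4.98052099e-01 1.34373855e+00 2.45141425e-05
 1.30009968e+00 2.02796942e+00]
max step 8.708822571016393 0.022328317216575355
[[-0.0, 0.0, -0.0, 0, 0, -0.0], [-0.0, 0.0, -0.0, 0, 0, -0.001], [-0.001, 0.001, -0.0, 0, 0, -0.004], [-0.003, 0.003, -0.0, 0, 0, -0.01], [-0.005, 0.006, -0.0, 0, 0, -0.018], [-0.008, 0.01, -0.0, 0, 0, -0.03], [-0.011, 0.014, -0.0, 0, 0, -0.044], [-0.016, 0.02, -0.0, 0, 0, -0.061], [-0.02, 0.026, -0.0, 0, 0, -0.08], [-0.025, 0.033, -0.0, 0, 0, -0.101]]
  cmd end [488.3 328.2 172.6] 0.1658
[[-0.006, 0.007, -0.0, 0, 0, -0.021], [-0.012, 0.013, -0.0, 0, 0, -0.042], [-0.017, 0.02, -0.0, 0, 0, -0.064], [-0.023, 0.027, -0.0, 0, 0, -0.085], [-0.028, 0.033, -0.0, 0, 0, -0.106], [-0.034, 0.04, -0.0, 0, 0, -0.128], [-0.039, 0.047, -0.0, 0, 0, -0.149], [-0.044, 0.054, -0.0, 0, 0, -0.17], [-0.049, 0.061, -0.0, 0, 0, -0.192], [-0.054, 0.068, -0.0, 0, 0, -0.213]]
  cmd end [446.3 252.2 172.6] 0.3788
[[-0.006, 0.006, -0
[... 2124 characters left out ...]
31, 0.012, -0.0, 0, 0, -0.089], [-0.039, 0.015, -0.0, 0, 0, -0.111], [-0.047, 0.018, -0.0, 0, 0, -0.134], [-0.055, 0.022, -0.0, 0, 0, -0.156], [-0.062, 0.025, -0.0, 0, 0, -0.178], [-0.07, 0.029, -0.0, 0, 0, -0.201], [-0.078, 0.033, -0.0, 0, 0, -0.223]]
  cmd end [ 424.5 -233.9  172.6] 1.6898
[[-0.008, 0.002, -0.0, 0, 0, -0.022], [-0.015, 0.004, -0.0, 0, 0, -0.042], [-0.022, 0.006, -0.0, 0, 0, -0.06], [-0.027, 0.008, -0.0, 0, 0, -0.075], [-0.032, 0.009, -0.0, 0, 0, -0.087], [-0.035, 0.01, -0.0, 0, 0, -0.096], [-0.037, 0.01, -0.0, 0, 0, -0.102], [-0.038, 0.011, -0.0, 0, 0, -0.105], [-0.039, 0.011, -0.0, 0, 0, -0.106], [-0.039, 0.011, -0.0, 0, 0, -0.106]]
  cmd end [ 440.1 -271.3  172.6] 1.7958
```

View pics/g6.png

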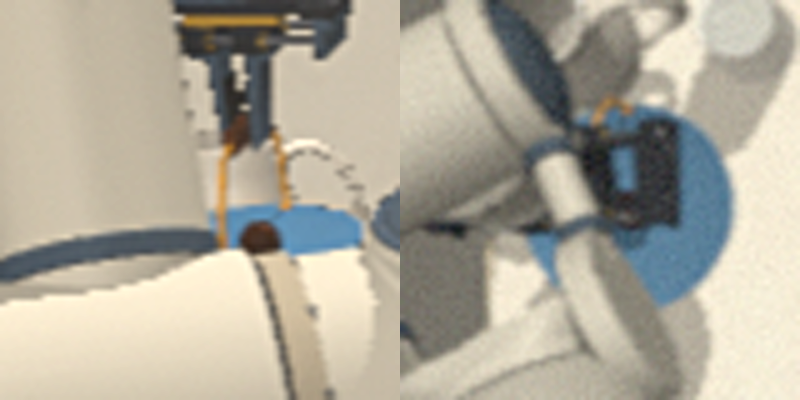

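The dish is lifted, with the bar clamped at (238,130) between the fingers and the truffle at (262,237) in the middle. I'll carry it slowly now.

Converted, 0.033 m / 0.6 = 0.055, 0.026 m / 0.6 = 0.0433, -0.101 rad / 3.1416 = -0.0321.

jog_arm --deltas '[[[0,0,0,0,0,0,1],[-0.0008,0.0008,0,0,0,-0.0003,1],[-0.0017,0.0025,0,0,0,-0.0013,1],[-0.005,0.005,0,0,0,-0.0032,1],[-0.0083,0.01,0,0,0,-0.0057,1],[-0.0133,0.0167,0,0,0,-0.0095,1],[-0.0192,0.0242,0,0,0,-0.014,1],[-0.0258,0.0333,0,0,0,-0.0194,1],[-0.0333,0.0433,0,0,0,-0.0255,1],[-0.0417,0.055,0,0,0,-0.0321,1]]]'

```text
t: 15.0
position: [487.8, 327.5, 172.7]
tool_rot: [0.0, 0.996, 0.084, 0.0]
force: [0.2, 0.4, -4.3]
grip_width: 13.7
finger_force: 30.0
```

Converted, 0.068 m / 0.6 = 0.1133, 0.061 m / 0.6 = 0.1017, -0.213 rad / 3.1416 = -0.0678.

jog_arm --deltas '[[[-0.01,0.0117,0,0,0,-0.0067,1],[-0.0192,0.0225,0,0,0,-0.0134,1],[-0.0283,0.0333,0,0,0,-0.0204,1],[-0.0375,0.0442,0,0,0,-0.0271,1],[-0.0467,0.055,0,0,0,-0.0337,1],[-0.0558,0.0667,0,0,0,-0.0407,1],[-0.065,0.0783,0,0,0,-0.0474,1],[-0.0733,0.09,0,0,0,-0.0541,1],[-0.0817,0.1017,0,0,0,-0.0611,1],[-0.09,0.1133,0,0,0,-0.0678,1]]]'

```text
t: 15.83
position: [445.7, 251.4, 172.8]
tool_rot: [-0.0, 0.982, 0.189, 0.0]
force: [-0.0, -0.3, -4.2]
grip_width: 14.0
finger_force: 30.0
```

Converted, 0.061 m / 0.6 = 0.1017, -0.057 m / 0.6 = -0.095, -0.215 rad / 3.1416 = -0.0684.

jog_arm --deltas '[[[-0.01,0.01,0,0,0,-0.0067,1],[-0.02,0.02,0,0,0,-0.0137,1],[-0.03,0.03,0,0,0,-0.0204,1],[-0.0392,0.04,0,0,0,-0.0274,1],[-0.0492,0.05,0,0,0,-0.0341,1],[-0.0583,0.06,0,0,0,-0.0411,1],[-0.0675,0.07,0,0,0,-0.0477,1],[-0.0767,0.08,0,0,0,-0.0547,1],[-0.0858,0.0908,0,0,0,-0.0614,1],[-0.095,0.1017,0,0,0,-0.0684,1]]]'

```text
t: 16.67
position: [415.3, 173.7, 172.8]
tool_rot: [0.0, 0.956, 0.294, 0.0]
force: [0.5, 0.2, -3.8]
grip_width: 13.6
finger_force: 30.0
```

Converted, -0.06 m / 0.6 = -0.1, 0.055 m / 0.6 = 0.0917, -0.216 rad / 3.1416 = -0.0688.

jog_arm --deltas '[[[-0.01,0.0083,0,0,0,-0.0067,1],[-0.0208,0.0175,0,0,0,-0.0137,1],[-0.0308,0.0267,0,0,0,-0.0207,1],[-0.0408,0.0358,0,0,0,-0.0274,1],[-0.0508,0.045,0,0,0,-0.0344,1],[-0.0608,0.0542,0,0,0,-0.0411,1],[-0.0708,0.0633,0,0,0,-0.0481,1],[-0.0808,0.0725,0,0,0,-0.0551,1],[-0.0908,0.0817,0,0,0,-0.0618,1],[-0.1,0.0917,0,0,0,-0.0688,1]]]'

```text
t: 17.5
position: [396.2, 94.7, 172.8]
tool_rot: [0.0, 0.919, 0.395, 0.0]
force: [1.0, 0.5, -5.4]
grip_width: 13.7
finger_force: 30.0
```

Converted, -0.066 m / 0.6 = -0.11, -0.0595 m / 0.6 = -0.0992, -0.218 rad / 3.1416 = -0.0694.

jog_arm --deltas '[[[-0.0108,0.0083,0,0,0,-0.0067,1],[-0.0225,0.0167,0,0,0,-0.0137,1],[-0.0333,0.025,0,0,0,-0.0207,1],[-0.0442,0.0333,0,0,0,-0.0277,1],[-0.0558,0.0417,0,0,0,-0.0344,1],[-0.0667,0.05,0,0,0,-0.0414,1],[-0.0775,0.0583,0,0,0,-0.0484,1],[-0.0883,0.0667,0,0,0,-0.0554,1],[-0.0992,0.0758,0,0,0,-0.0624,1],[-0.11,0.085,0,0,0,-0.0694,1]]]'

```text
t: 18.33
position: [387.7, 11.8, 172.8]
tool_rot: [0.0, 0.87, 0.492, 0.0]
force: [0.0, 0.2, -3.6]
grip_width: 13.9
finger_force: 30.0
```

Converted, -0.071 m / 0.6 = -0.1183, -0.064 m / 0.6 = -0.1067, -0.218 rad / 3.1416 = -0.0694.

jog_arm --deltas '[[[-0.0117,0.0067,0,0,0,-0.007,1],[-0.0242,0.0142,0,0,0,-0.0137,1],[-0.0358,0.0217,0,0,0,-0.0207,1],[-0.0475,0.0292,0,0,0,-0.0277,1],[-0.0592,0.0367,0,0,0,-0.0347,1],[-0.0717,0.0442,0,0,0,-0.0417,1],[-0.0833,0.0517,0,0,0,-0.0487,1],[-0.095,0.0592,0,0,0,-0.0557,1],[-0.1067,0.0667,0,0,0,-0.0627,1],[-0.1183,0.0733,0,0,0,-0.0694,1]]]'

```text
t: 19.17
position: [388.8, -71.7, 172.8]
tool_rot: [0.0, 0.812, 0.584, 0.0]
force: [-0.3, -0.8, -4.1]
grip_width: 13.9
finger_force: 30.0
```

Converted, -0.074 m / 0.6 = -0.1233, -0.067 m / 0.6 = -0.1117, -0.221 rad / 3.1416 = -0.0703.

jog_arm --deltas '[[[-0.0125,0.005,0,0,0,-0.007,1],[-0.025,0.01,0,0,0,-0.0143,1],[-0.0375,0.0158,0,0,0,-0.0213,1],[-0.05,0.0217,0,0,0,-0.0283,1],[-0.0625,0.0275,0,0,0,-0.0353,1],[-0.075,0.0333,0,0,0,-0.0423,1],[-0.0875,0.04,0,0,0,-0.0493,1],[-0.1,0.0467,0,0,0,-0.0563,1],[-0.1117,0.0533,0,0,0,-0.0633,1],[-0.1233,0.06,0,0,0,-0.0703,1]]]'

```text
t: 20.0
position: [399.3, -153.2, 172.8]
tool_rot: [0.0, 0.742, 0.67, 0.0]
force: [0.6, 0.4, -4.0]
grip_width: 13.9
finger_force: 30.0
```

Converted, -0.078 m / 0.6 = -0.13, -0.0705 m / 0.6 = -0.1175, -0.223 rad / 3.1416 = -0.071.

jog_arm --deltas '[[[-0.0133,0.005,0,0,0,-0.0073,1],[-0.0267,0.01,0,0,0,-0.0143,1],[-0.0392,0.015,0,0,0,-0.0213,1],[-0.0525,0.02,0,0,0,-0.0283,1],[-0.0658,0.025,0,0,0,-0.0353,1],[-0.0783,0.0308,0,0,0,-0.0427,1],[-0.0917,0.0367,0,0,0,-0.0497,1],[-0.1042,0.0425,0,0,0,-0.0567,1],[-0.1175,0.0483,0,0,0,-0.064,1],[-0.13,0.055,0,0,0,-0.071,1]]]'

```text
t: 20.83
position: [424.0, -234.2, 172.8]
tool_rot: [0.0, 0.663, 0.749, -0.0]
force: [-0.5, 0.6, -4.7]
grip_width: 13.7
finger_force: 30.0
```

Converted, -0.039 m / 0.6 = -0.065, -0.0385 m / 0.6 = -0.0642, -0.106 rad / 3.1416 = -0.0337.

jog_arm --deltas '[[[-0.0133,0.0033,0,0,0,-0.007,1],[-0.0258,0.0067,0,0,0,-0.0134,1],[-0.0367,0.01,0,0,0,-0.0191,1],[-0.0458,0.0125,0,0,0,-0.0239,1],[-0.0533,0.015,0,0,0,-0.0277,1],[-0.0592,0.0167,0,0,0,-0.0306,1],[-0.0625,0.0175,0,0,0,-0.0325,1],[-0.0642,0.0183,0,0,0,-0.0334,1],[-0.065,0.0183,0,0,0,-0.0337,1],[-0.065,0.0183,0,0,0,-0.0337,1]]]'

```text
t: 21.67
position: [440.0, -271.1, 172.6]
tool_rot: [-0.0, 0.623, 0.782, 0.0]
force: [0.7, -0.1, -4.8]
grip_width: 13.7
finger_force: 30.0
```

```bash
python3 - <<'E'
from h import *
np.set_printoptions(precision=1,suppress=True)
a=snap('scene','E_s.png');b=snap('top','E_t.png');o=robot.observe();w,x,y,z=o['tool_rot']
print(o['t'],o['position'],2*np.arctan2(y,x),o['grip_width'],o['finger_force'],o['force'],o['joints'])
out=[]
for s,(r0,c0) in((a,(150,265)),(b,(165,265))):
    K,R,t=[np.array(s[k]) for k in('camera_matrix','R','t')]
    im=cv2.resize(s['img'][r0:r0+80,c0:c0+80],(400,400),interpolation=cv2.INTER_CUBIC)
    # expected rim circle at z=105+27 over mat centre (thin), and expected tab
    for th in np.linspace(0,2*np.pi,24,endpoint=False):
        u=K@(R@np.array([440+85.5*np.cos(th),-271+85.5*np.sin(th),132])+t);u=u[:2]/u[2];cv2.circle(im,(int((u[0]-c0+.5)*5),int((u[1]-r0+.5)*5)),1,(0,255,0),-1)
    u=K@(R@np.array([440+100*np.cos(-2.916),-271+100*np.sin(-2.916),131])+t);u=u[:2]/u[2];cv2.circle(im,(int((u[0]-c0+.5)*5),int((u[1]-r0+.5)*5)),3,(255,0,255),-1)
    out.append(im)
    for l,zz in(('dish_tab',131),('dish',105),('truffle_center',129),('dish_handle',225)):
        r=robot.tip_of(s,l)
        if r: print(l,round(r[0]['p'],2),np.array(r[0]['at']),onz(s,r[0]['at'],zz))
cv2.imwrite('pics/e1.png',np.hstack(out))
E
```

```text
21.7667 [ 440.  -271.   172.6] 1.7957850516622207 13.782340422683978 29.994701743125916 [ 0.5  0.4 -4. ] [-0.7  0.3  1.6  0.   1.2 -0.9]
dish_tab 0.71 [195.5 314.7] [ 337.9 -294.3  131. ]
dish 0.76 [190.4 309.1] [ 443.7 -279.2  105. ]
truffle_center 0.52 [162.7 306.9] [ 699.3 -275.2  129. ]
dish_handle 0.63 [161.9 308.3] [ 423.2 -269.4  225. ]
dish_tab 0.56 [231.9 314.5] [ 338.8 -289.   131. ]
dish 0.72 [202.8 311.5] [ 458.  -280.5  105. ]
truffle_center 0.3 [154.4 153.8] [642.7 375.8 129. ]
dish_handle 0.6 [204.6 314.9] [ 443.9 -273.7  225. ]
```

View pics/e1.png

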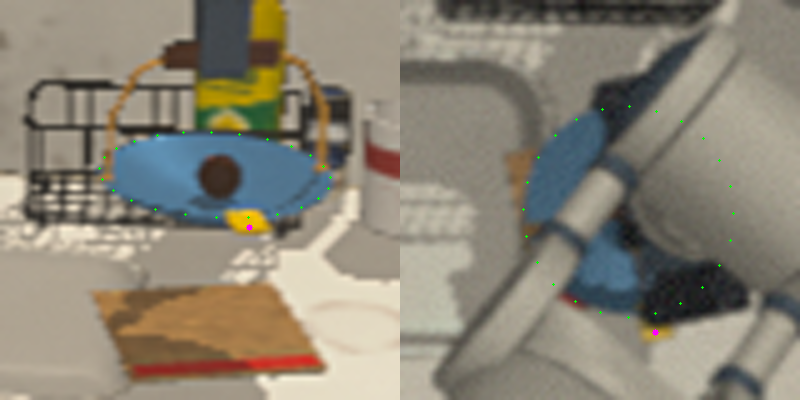

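Both views show the rim and tab on the predicted outline over the mat. The dish is level, and the truffle at (220,178) is in its middle. I'll let it settle for one call, then hand in.

jog_arm --deltas '[[[0,0,0,0,0,0,1],[0,0,0,0,0,0,1],[0,0,0,0,0,0,1],[0,0,0,0,0,0,1],[0,0,0,0,0,0,1],[0,0,0,0,0,0,1],[0,0,0,0,0,0,1],[0,0,0,0,0,0,1],[0,0,0,0,0,0,1],[0,0,0,0,0,0,1]]]'

```text
t: 23.0
position: [440.0, -271.2, 172.6]
tool_rot: [-0.0, 0.623, 0.782, -0.0]
force: [0.6, -0.3, -4.1]
grip_width: 14.1
finger_force: 30.0
```

```bash
python3 -c "
from rig import robot
print(robot.job_done())"
```

```text
the job is handed in; nothing more can be done
None
```

I handed the job in with the dish held still and level about 10 cm above the mat, its tab pointing the way the striped edge faces and the truffle in the middle; the first grasp closed on nothing because the fingertips sat about 33 mm higher than reported, so I went lower and regripped (no verdict was returned).

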